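# Third hand: hold the jaw against the sprung plate of the assembly jig

## Task

Pick up the aluminium jaw shaped like an upside-down T and stand it flat on the bed of the jig midway between the two short guide pins, square to the sprung plate and not yet touching it. Then slide it forward along the bed and press it square against the sprung plate with a steady push of about 12 N (the plate's front edge then lies between the two black marks on the bed), staying centred between the pins and never driving the plate to its end stop. Finish holding it pressed there, so that a colleague can put the screws in, and leave everything else on the table where it is.

Things in the scene. Friction and masses are not known exactly. Their poses are not given: they have to be found in the camera images.
- jaw_mid (a point): centre (31 mm above the underside) of the loose aluminium jaw, an upside-down T, 62 mm high, 0.27-0.45 kg. Foot 60 mm (y) x 45 mm (x) x 18 mm high; above it a rib 36 mm (y) x 45 mm (x), up to 62 mm. Grip the rib across its 36 mm (fingers closing along y), fingertips above the foot. The faces at x = +/-22.5 mm are flat and alike: either may go against the plate. z up.
- pin_mid (a point): point on the bed's top, midway between the jig's two dark guide pins. x = pushing direction (pins to plate), y = line of the pins, z up. Jig fixed, place and yaw vary. Steel bed x -98 to +122 mm, y +/-75 mm, top 14 mm above the table. Pins at y = +/-46 mm, diameter 12, 16 mm high. Plate face at rest at x = 32 mm; grey bracket, 58 mm high, at x = 89 mm.
- plate_face (a point): centre of the front face (pressed by the jaw) of the sprung steel plate; moves with it, x = pushing direction. Plate upright, 100 mm wide (y), 12 mm thick, 1 to 57 mm above the bed; this point 29 mm above the bed. On the bed beside both plate ends lie two black marks, 11.4 mm (8 N) and 22.9 mm (16 N) beyond the face's rest place.
- plate (a joint): how far the sprung plate is pushed back, in m: 0 at rest, end stop at 0.032. Spring 700 N/m without preload (12 N at 0.017), friction about 0.15 N: the jaw's push on the plate is 700 times this value. The jaw also rubs on the bed with 1 to 3 N, which the robot feels in addition.
- block: bystander: plain rectangular aluminium block 45 x 40 x 50 mm (no step), loose; origin at the centre of its underside
- vblock: bystander: dark steel V-block 60 x 50 x 48 mm, loose; origin at the centre of its underside
- bar: bystander: steel parallel bar 100 x 12 x 25 mm high standing on its edge, loose; origin at the centre of its underside, long along its x
- bush: bystander: brass bush, outer diameter 34 mm, 22 mm high, loose; origin at the centre of its underside
- slug: bystander: upright steel slug, diameter 28 mm, 45 mm high, loose; origin at the centre of its underside
- driver: bystander: screwdriver with red handle lying on the table, about 200 mm long along its x, loose
- tray: bystander: green open plastic tray 120 x 90 x 35 mm, empty, loose; origin at the centre of its underside

How it is judged:
On the way, in this order (a step that is already met when the one before it is completed fails the run):
1. the jaw stands on the bed midway between the pins, square, before the plate is pushed (z of jaw_mid in the frame of pin_mid between 0.028 and 0.034 m and y of jaw_mid in the frame of pin_mid between -0.007 and 0.007 m and angle between the x axis of jaw_mid and the x axis of pin_mid, either way round below 0.08 rad and angle between jaw_mid's own z axis and vertical below 0.06 rad and x of jaw_mid in the frame of pin_mid between -0.025 and 0.012 m and value of joint plate below 0.002 m), for 0.1 s.
2. the jaw is pressed against the sprung plate with 8 to 16 N for a second (z of jaw_mid in the frame of pin_mid between 0.028 and 0.034 m and y of jaw_mid in the frame of pin_mid between -0.007 and 0.007 m and angle between the x axis of jaw_mid and the x axis of pin_mid, either way round below 0.08 rad and angle between jaw_mid's own z axis and vertical below 0.06 rad and contact force between jaw and plate between 8 and 16 N), for 1 s.
At the end, for the whole second after the job is handed in: The robot is still holding: the jaw presses on the sprung plate with 8 to 16 N, at rest, touched by the fingers, standing on the bed (underside within 3 mm of it, tilt under 0.06 rad), centred between the pins to 7 mm and square to the pushing direction to 0.08 rad (all of step 2 and value of joint plate between 0.01 and 0.0245 m and linear speed of jaw below 0.01 m/s and contact force between the fingers and jaw above 1 N); the arm keeps its last pose, push and grip.
It fails at once if the sprung plate is driven to its end stop (value of joint plate above 0.0295 m).
It fails at once if a bystander is moved more than 30 mm (distance of any of block, vblock, bar, bush, slug, driver, tray from where it was at the start of the episode above 0.03 m).
It also fails if it takes over 53 s, if anything falls off the work surface, if the arm or the gripper's body presses on something with over 40 N, if the wrist force passes 120 N, or if a joint passes its speed limit or range.

## Robot

A 6-joint arm with a two-finger parallel gripper is mounted at the origin on the work surface. World frame = base frame: x ahead of the robot, y to its left, z up, the work surface at z = 0. Lengths are in m, angles in rad, forces in N, time in s.
With the tool pointing down it reaches from about 0.325 to 0.9 m from the base axis. Payload 3.5 kg.
Tool frame: the origin (TCP) lies at the very end of the fingers, on their centre line; the grasp point (between the pads) lies arm.grasp_offset behind it (arm.grasp_offset is the distance from the TCP to the grasp point, in m); z points along the fingers, y is the line along which they close (so a half turn about z gives the same grasp; the last joint's range is limited). The gripper opens to 85 mm and grips with 20 to 120 N. Pads are 22 mm wide; open, the fingers measure 114 mm over their backs; the gripper's body (76 mm by 85 mm) begins 54 mm behind the grasp point. The pads swing forward as they close: fully open they stand 13 mm farther back than shut.
Start: joints at [1.209, 0.276, -0.026, 1.268, 0, 1.467], TCP at [0.16, 0.604, 0.231] pointing down, gripper open.
Joint ranges: [-3.12, 3.12], [-0.85, 1.88], [-1.08, 1.24], [-1.95, 2.15], [-1.57, 1.53], [-3.14, 3.14]. Speed limits (rad/s): [2.57, 2.57, 3.14, 3.14, 3.14, 3.14].

## Interface

Orientations are given as a unit quaternion [w, x, y, z].
In Python, from station import arm gives the robot as it stands. Calls block until the motion is done:
- arm.move_ptp(position, orientation): joint-space move of the TCP to a pose.
- arm.line_to(position, attitude=None, velocity=0.15, guard=None): straight line of the TCP; attitude=None keeps the orientation; velocity is the mean speed in m/s. With guard (N) it stops when the force on the tool has changed by that much, and returns True; else False.
- arm.move_joints(angles): joint-space move.
- arm.gripper_to(opening, f_grip=None): finger opening in m; f_grip is the grip in N (None keeps the last); returns when the fingers have stopped.
- arm.sleep(seconds).
- arm.ik(position, orientation): joint angles nearest the present ones, or None.
- arm.get_state(): the state.
- arm.read_camera(name): name is "scene" or "top" or "wrist"; returns a dict with "frame" (420x560x3 uint8, blue, green, red), "K" (3x3 intrinsics, pixels), "D" ([k1, k2, p1, p2, k3] as OpenCV has them; the pictures are not rectified), "rvec" (rotation vector, rad) and "tvec" (3), from world to camera coordinates, as OpenCV has them. Camera axes: x right, y down, z forward; pixel columns grow to the right and rows downward; lengths in m; the calibration is good to about 2 mm. A picture is of the moment at which its call begins. There is no depth.
A pose or a line that the arm cannot do raises arm.MotionError and nothing moves.
- arm.job_done(): hands the job in; it is judged then, once.
The state is a dict: "t": time; "joints": joint angles; "joint_velocities": joint speeds; "tau": joint torques, N m; "ee_pos": TCP position; "orientation": TCP orientation; "contact_force": force on the tool from outside, world axes, zero at the start; "moment": the same for the moment, N m; "gripper_width": finger opening in m; "finger_force": force on a finger pad.
Only numpy, scipy, OpenCV 4.12 (cv2) and the standard library are available. Lean on these libraries where they do the work, as an engineer would, in place of code of your own. Each camera call takes 0.05 s, during which the arm holds its last target. There are 200 camera calls.

## Working session

There is one attempt and no reset: what is moved stays moved. The work goes in short steps, each a Python script; the robot and the scene stay as the last script left them, time stands still between calls to the robot, and variables do not carry over. Pictures are saved under pics/ and viewed, at most 10 in all, crops included, and the job is handed in when it is done.

```bash
mkdir -p pics; ls; python3 - <<'E'
from station import arm
import cv2,numpy as np,pickle
d={}
for n in("scene","top"):
    c=arm.read_camera(n); d[n]=c; cv2.imwrite(f"pics/{n}0.png",c["frame"])
    R=cv2.Rodrigues(np.array(c["rvec"]))[0]; print(n,-R.T@np.array(c["tvec"]),R[2])
pickle.dump(d,open("cams.pkl","wb"))
print(arm.grasp_offset,arm.get_state())
E
```

```text
pics
scene [ 1.05861248 -0.16268304  0.70314085] [-0.58819629  0.07029982 -0.80565691]
top [ 0.4042289  -0.0903207   1.17327839] [ 0.13805127 -0.0053824  -0.99041046]
0.0187 {'t': 0.1, 'joints': array([ 1.20861017e+00,  2.77094624e-01, -2.77728686e-02,  1.26803747e+00,
       -4.08183728e-08,  1.46742678e+00]), 'joint_velocities': array([-0.00046293, -0.00337335,  0.00310751, -0.00010097,  0.00011583,
       -0.00084383]), 'tau': array([ 3.41663863e-04, -4.46705389e+01,  2.96129322e+01,  8.50200362e-03,
       -4.23740369e-05, -3.31728831e-07]), 'ee_pos': array([0.15968999, 0.60349503, 0.23023442]), 'orientation': array([-2.43191714e-04,  1.29047346e-01,  9.91637873e-01, -1.02588743e-03]), 'contact_force': array([-0.44521331,  0.68103855,  1.29404383]), 'moment': array([ 0.03233777,  0.05733208, -0.01505244]), 'finger_force': 0.0, 'gripper_width': 0.08575836253649105}
```

View pics/scene0.png

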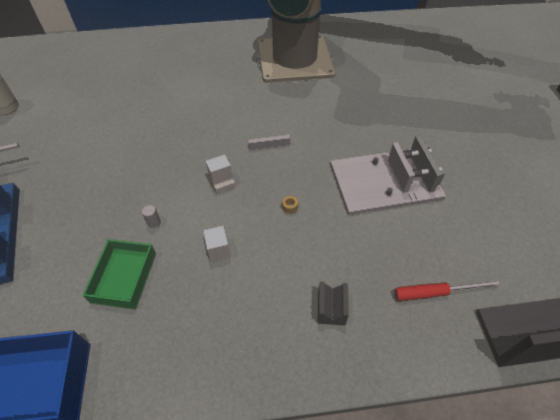

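View pics/top0.png

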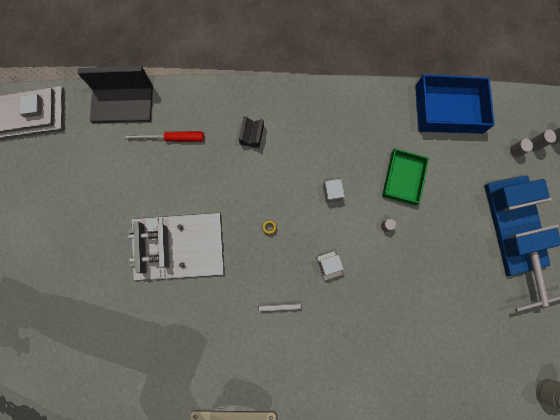

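The scene view shows the T-jaw at about (220,172) and the jig at about (388,180). In the top view the jaw is at (331,265), the jig bed at (178,246), the pins near (181,228) and (183,265), and the plate near x≈162. I'll enlarge these areas next.

```bash
python3 - <<'E'
import cv2,numpy as np,pickle
d=pickle.load(open("cams.pkl","rb"))
def crop(n,x,y,w,h,s,name):
    f=d[n]["frame"][y:y+h,x:x+w]; f=cv2.resize(f,None,fx=s,fy=s,interpolation=cv2.INTER_CUBIC)
    for i in range(0,w,10):
        cv2.line(f,(i*s,0),(i*s,6),(0,255,255),1); cv2.putText(f,str(x+i),(i*s+1,16),0,.35,(0,255,255),1)
    for i in range(0,h,10):
        cv2.line(f,(0,i*s),(6,i*s),(0,255,255),1); cv2.putText(f,str(y+i),(8,i*s+4),0,.35,(0,255,255),1)
    return f
a=crop("top",125,205,105,80,7,0); cv2.imwrite("pics/c1.png",a)
b=crop("top",310,245,40,40,10,0); c=crop("scene",200,148,40,50,10,0)
o=np.zeros((500,800,3),np.uint8); o[:400,:400]=b; o[:500,400:]=c; cv2.imwrite("pics/c2.png",o)
E
```

```text
(no output)
```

View pics/c1.png

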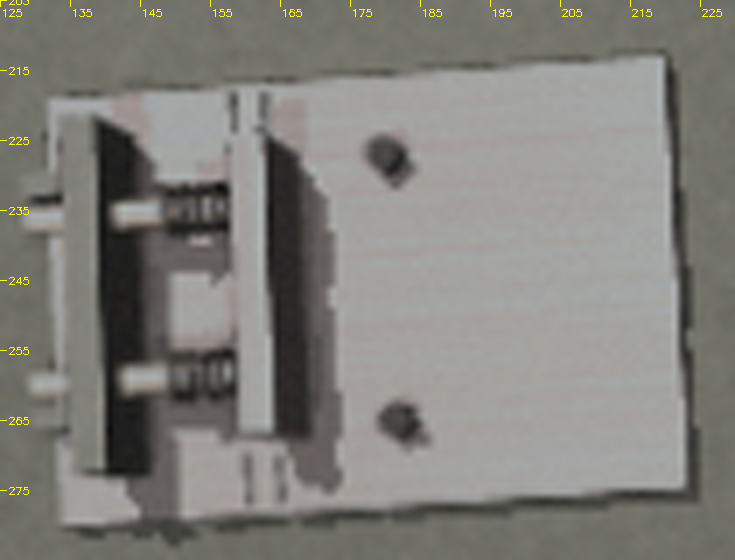

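View pics/c2.png

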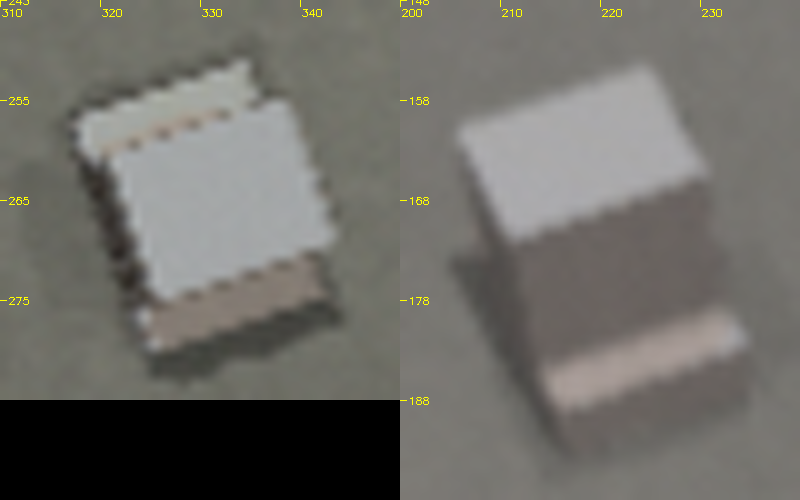

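The top crop shows the bed corners at crop pixels (48,98), (663,56), (686,487) and (62,525), and the pin tops at about (385,152) and (398,418). The jaw crop shows the corners of the rib's top face and the foot edges clearly in both views. I'll fit both poses to these points.

```bash
cat > h.py <<'E'
import cv2,numpy as np
from scipy.optimize import least_squares
from scipy.spatial.transform import Rotation as Ro
def proj(c,P): return cv2.projectPoints(np.array(P,float),np.array(c["rvec"]),np.array(c["tvec"]),np.array(c["K"]),np.array(c["D"],float))[0].reshape(-1,2)
def world(p,L):
    L=np.array(L,float); c,s=np.cos(p[2]),np.sin(p[2])
    return np.c_[p[0]+c*L[:,0]-s*L[:,1],p[1]+s*L[:,0]+c*L[:,1],L[:,2]]
def fit(sets,p0):
    f=lambda p:np.concatenate([(proj(c,world(p,L))-np.array(u)).ravel() for c,L,u in sets])
    r=least_squares(f,p0,loss="soft_l1"); return r.x,f(r.x).reshape(-1,2)
def quat(yaw): # tool down, tool y (closing) along direction yaw+90deg, tool x along yaw-direction
    c,s=np.cos(yaw),np.sin(yaw)
    R=np.array([[c,s,0],[s,-c,0],[0,0,-1]])
    return Ro.from_matrix(R).as_quat(scalar_first=True)
E
python3 - <<'E'
import pickle; from h import *
d=pickle.load(open("cams.pkl","rb")); T,S=d["top"],d["scene"]
cv=lambda a,s,o:(np.array(a,float)+.5)/s-.5+np.array(o)
ju=cv([(48,98),(663,56),(686,487),(62,525),(383,152),(397,416)],7,(125,205))
JL=[(.122,-.075,.014),(-.098,-.075,.014),(-.098,.075,.014),(.122,.075,.014),(0,-.046,.030),(0,.046,.030)]
np.set_printoptions(precision=4,suppress=True)
p,r=fit([(T,JL,ju)],[.4,.25,1.57]); print("jig top",p);print(r.round(1).tolist())
print("scene predicted",proj(S,world(p,JL)).round(1).tolist())
a=cv([(108,155),(285,100),(335,238),(155,300),(247,65),(80,115)],10,(310,245))
# jaw x towards world -y(image right): then jaw y = world +x (image up)
h=.0225;AL=[(-h,.018,.062),(h,.018,.062),(h,-.018,.062),(-h,-.018,.062),(h,.03,.018),(-h,.03,.018)]
b=cv([(60,130),(250,65),(310,175),(112,240),(163,408),(345,348)],10,(200,148))
# scene: image right=+y => jaw x negative side right; up = -x
BL=[(h,-.018,.062),(-h,-.018,.062),(-h,.018,.062),(h,.018,.062),(h,.03,.018),(-h,.03,.018)]
for n,s in(("T",[(T,AL,a)]),("S",[(S,BL,b)]),("TS",[(T,AL,a),(S,BL,b)])):
    q,r=fit(s,[.4,-.1,-1.4]); print(n,q); print(r.round(1).tolist())
c=S["frame"][135:225,320:450]; c=cv2.resize(c,None,fx=6,fy=6,interpolation=cv2.INTER_CUBIC)
cv2.imwrite("pics/c3.png",c)
E
```

```text
jig top [0.4972 0.1243 1.6388]
[[-0.3, -0.1], [0.5, -0.2], [0.6, 0.0], [-0.2, 0.1], [-0.1, -0.2], [-0.4, 0.4]]
scene predicted [[445.0, 195.1], [347.7, 210.6], [329.6, 159.3], [418.7, 146.7], [388.8, 188.5], [375.1, 157.7]]
T [ 0.4501 -0.2332 -1.27  ]
[[-0.2, -0.1], [0.5, -0.4], [0.3, 0.6], [-0.1, 0.3], [0.2, -0.5], [-0.8, 0.1]]
S [ 0.4534 -0.2314 -1.2533]
[[-0.3, -0.2], [0.3, -0.1], [0.1, -0.1], [-0.1, 0.2], [-0.5, 0.5], [0.6, -0.2]]
TS [ 0.4514 -0.2323 -1.2601]
[[-0.7, -0.5], [0.0, -1.1], [-0.0, -0.1], [-0.4, -0.2], [-0.3, -1.1], [-1.3, -0.3], [-0.7, -0.9], [-0.1, -0.7], [-0.4, -0.7], [-0.6, -0.5], [-1.0, -0.2], [0.1, -0.8]]
```

View pics/c3.png

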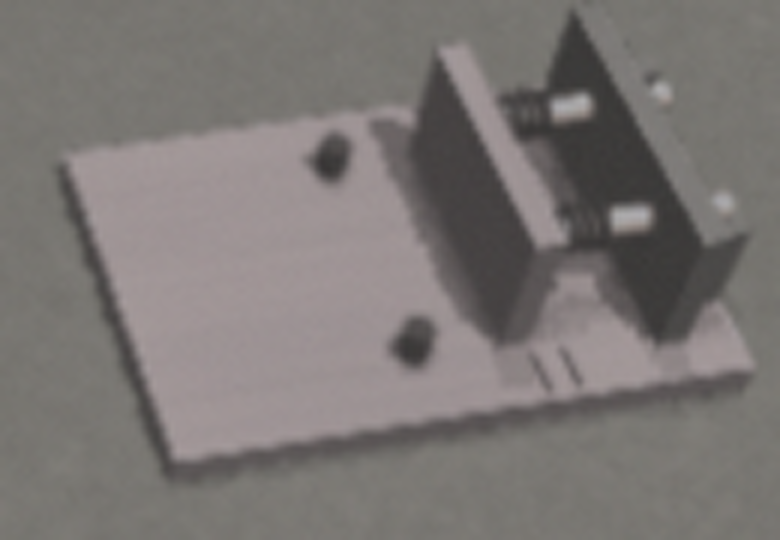

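The scene view agrees with the jig fit to within about 1 px: pin tops at crop (415,322) and (333,140), right-hand corner at (753,367). Next I hover over the jaw and check with the wrist camera.

```bash
python3 - <<'E'
from h import *; from station import arm
x,y,w=.4517,-.2323,np.pi-1.262
arm.move_ptp([x,y,.15],quat(w))
c=arm.read_camera("wrist"); f=c["frame"].copy()
h=.0225
for L in([(-h,.018,.062),(h,.018,.062),(h,-.018,.062),(-h,-.018,.062)],[(-h,.03,.018),(h,.03,.018),(h,-.03,.018),(-h,-.03,.018)]):
    cv2.polylines(f,[proj(c,world((x,y,w),L)).round().astype(int)],True,(0,0,255),1)
cv2.imwrite("pics/w1.png",f); s=arm.get_state(); print(s["t"],s["joints"],s["ee_pos"])
E
```

```text
3.2667 [-6.01214726e-01  1.29468002e-01 -3.87873754e-01  1.05335233e+00
  8.98857313e-05  6.59683731e-01] [ 0.45205138 -0.23182496  0.15006132]
```

View pics/w1.png

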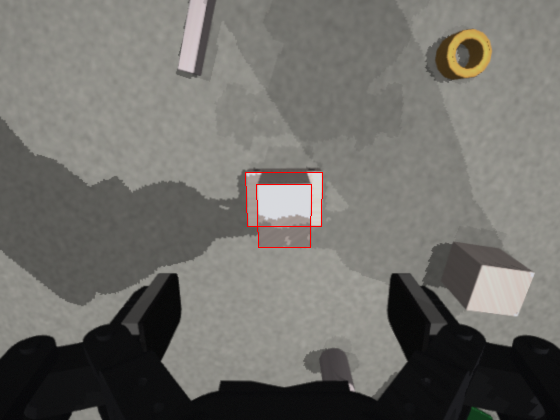

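The predicted outlines of foot (246–323, 172–226) and rib top (257–311, 184–247) fall on the jaw; its lower part is only shaded. Grasping now.

```bash
python3 - <<'E'
from h import *; from station import arm
x,y,w=.4517,-.2323,np.pi-1.262
hit=arm.line_to([x,y,.028],velocity=.1,guard=12); print(hit,arm.get_state()["ee_pos"])
if not hit:
    arm.gripper_to(0.03,60); s=arm.get_state(); print(s["gripper_width"],s["finger_force"],s["ee_pos"],s["contact_force"])
    arm.line_to([x,y,.14],velocity=.15); arm.sleep(.2)
    s=arm.get_state(); print(s["gripper_width"],s["finger_force"],s["contact_force"],s["t"])
    P=[.4975,.1245];W=1.6388;u=np.array([np.cos(W),np.sin(W)])
    q=P-.010*u
    arm.move_ptp([q[0],q[1],.14],quat(W)); arm.sleep(.3)
    s=arm.get_state(); print(s["ee_pos"],s["contact_force"],s["t"])
    import pickle
    for n in("scene","wrist"):
        c=arm.read_camera(n); pickle.dump(c,open(f"{n}2.pkl","wb")); cv2.imwrite(f"pics/{n}2.png",c["frame"])
E
```

```text
False [ 0.45232791 -0.23271005  0.02865115]
0.03545732355069532 61.33465647697449 [ 0.45227218 -0.2326211   0.02847499] [-0.3020523  -0.52492305  3.06236608]
0.03522225050543667 60.5017626285553 [-0.58818867 -0.36018118 -3.66060623] 6.25
[0.49838467 0.11373595 0.14001389] [ 0.33277436 -0.33134942 -2.93582249] 7.8667
```

View pics/wrist2.png

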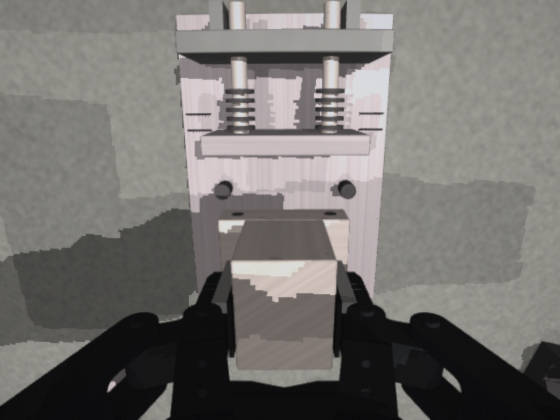

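The jaw is held squarely. The pins are at (224,189) and (347,189), and the plate's light band spans x 202–369. I'll compare these with the predicted positions.

```bash
python3 - <<'E'
from h import *; import pickle
c=pickle.load(open("wrist2.pkl","rb")); P=(.4975,.1245,1.6388)
f=c["frame"].copy()
def pl(p,L,col): cv2.polylines(f,[proj(c,world(p,L)).round().astype(int)],True,col,1)
pl(P,[(.122,-.075,.014),(-.098,-.075,.014),(-.098,.075,.014),(.122,.075,.014)],(0,0,255))
pl(P,[(.032,-.05,.071),(.044,-.05,.071),(.044,.05,.071),(.032,.05,.071)],(0,0,255))
t=np.linspace(0,6.28,16)
for y in(-.046,.046): pl(P,[(.006*np.cos(a),y+.006*np.sin(a),.030) for a in t],(0,0,255))
# held jaw: tcp at (.49838,.11374,.140), underside = .14-.028
J=(.4984,.1137,1.6388);b=.112;h=.0225
pl(J,[(-h,.018,b+.062),(h,.018,b+.062),(h,-.018,b+.062),(-h,-.018,b+.062)],(0,255,0))
pl(J,[(-h,.03,b+.018),(h,.03,b+.018),(h,-.03,b+.018),(-h,-.03,b+.018)],(0,255,0))
cv2.imwrite("pics/w2o.png",cv2.resize(f[:400,160:410],None,fx=2.4,fy=1.5) if 0 else cv2.resize(f[0:280,170:400],None,fx=2.14,fy=2.14,interpolation=cv2.INTER_CUBIC))
E
```

```text
(no output)
```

View pics/w2o.png

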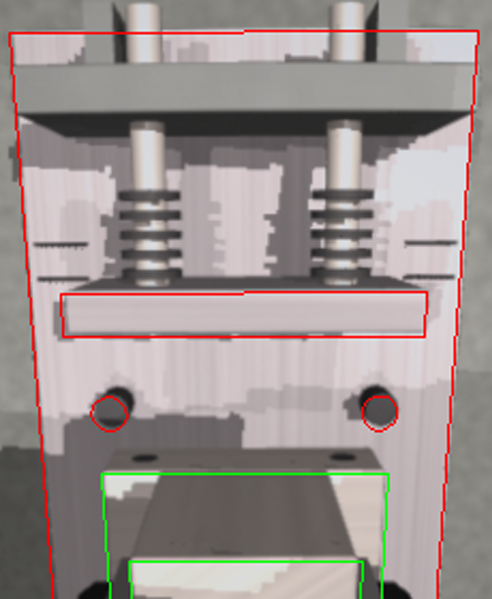

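The overlay matches jig, plate, pins and jaw to about 1 px. Lowering onto the bed.

```bash
python3 - <<'E'
from h import *; from station import arm
P=np.array([.4975,.1245]);W=1.6388;u=np.array([np.cos(W),np.sin(W)]);n=np.array([-u[1],u[0]])
def rep(k):
    s=arm.get_state();e=s["ee_pos"];f=s["contact_force"];d=e[:2]-P
    print(k,"x %.4f y %.4f z %.4f Fx %.1f Fy %.1f Fz %.1f w %.4f t %.1f"%(d@u,d@n,e[2],f[:2]@u,f[:2]@n,f[2],s["gripper_width"],s["t"]))
q=P-.010*u
arm.line_to([*q,.048],velocity=.1); rep("above")
print(arm.line_to([*q,.040],velocity=.015,guard=4)); rep("down")
arm.sleep(.4); rep("rest")
E
```

```text
above x -0.0100 y -0.0008 z 0.0486 Fx 0.1 Fy 0.1 Fz -3.3 w 0.0353 t 9.0
True
down x -0.0100 y -0.0005 z 0.0424 Fx 0.4 Fy -0.2 Fz 4.5 w 0.0353 t 9.5
rest x -0.0100 y -0.0005 z 0.0425 Fx 0.1 Fy 0.1 Fz 5.6 w 0.0355 t 9.9
```

```bash
python3 - <<'E'
from h import *; from station import arm
P=np.array([.4975,.1245]);W=1.6388;u=np.array([np.cos(W),np.sin(W)]);n=np.array([-u[1],u[0]])
def rep(k):
    s=arm.get_state();e=s["ee_pos"];f=s["contact_force"];d=e[:2]-P
    print(k,"x %.4f y %.4f z %.4f Fx %.1f Fy %.1f Fz %.1f t %.1f"%(d@u,d@n,e[2],f[:2]@u,f[:2]@n,f[2],s["t"]))
    return f[:2]@u
for x in(0,.006,.010,.014,.018,.021,.024):
    q=P+x*u+.0005*n; arm.line_to([*q,.042],velocity=.02); arm.sleep(.3)
    if rep(x)<-13: break
c=arm.read_camera("wrist"); f=c["frame"]
cv2.imwrite("pics/w3.png",cv2.resize(f[60:270,170:400],None,fx=2.8,fy=2.8,interpolation=cv2.INTER_CUBIC))
import pickle; pickle.dump(c,open("w3.pkl","wb"))
E
```

```text
0 x -0.0001 y -0.0002 z 0.0425 Fx -3.7 Fy 0.7 Fz 6.2 t 10.8
0.006 x 0.0059 y -0.0001 z 0.0425 Fx -3.3 Fy 1.3 Fz 5.8 t 11.6
0.01 x 0.0099 y -0.0001 z 0.0425 Fx -3.6 Fy 0.6 Fz 6.0 t 12.2
0.014 x 0.0133 y -0.0000 z 0.0425 Fx -5.2 Fy 0.2 Fz 7.0 t 12.9
0.018 x 0.0166 y -0.0000 z 0.0425 Fx -7.3 Fy 0.6 Fz 7.5 t 13.5
0.021 x 0.0191 y -0.0001 z 0.0425 Fx -8.6 Fy -0.3 Fz 7.4 t 14.1
0.024 x 0.0215 y -0.0000 z 0.0426 Fx -10.6 Fy 0.9 Fz 7.4 t 14.7
```

View pics/w3.png

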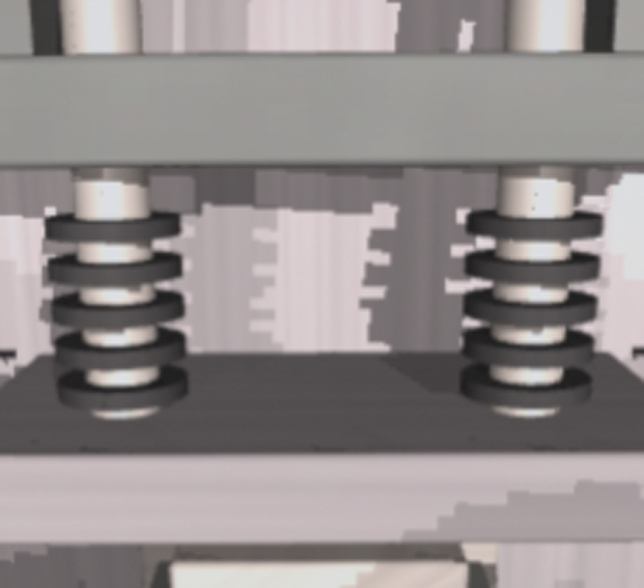

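The plate is moving back squarely: its top's front edge is at crop row 543 and its back edge at row 452. I'll compute its travel from the picture and then press on.

```bash
cat > g.py <<'E'
from h import *
def travel(c,rf,rb):
    P=(.4975,.1245,1.6388); o=[]
    for x0,r in((.032,rf),(.044,rb)):
        d=np.linspace(-.01,.035,181); v=[proj(c,world(P,[(x0+k,0,.071)]))[0,1] for k in d]
        o.append(float(np.interp(-r,-np.array(v),d)))
    return o
E
python3 - <<'E'
from g import *; from station import arm; import pickle
k=pickle.load(open("w3.pkl","rb")); print("travel",travel(k,60+543.5/2.8-.5,60+452.5/2.8-.5))
P=np.array([.4975,.1245]);W=1.6388;u=np.array([np.cos(W),np.sin(W)]);n=np.array([-u[1],u[0]])
def rep(k):
    s=arm.get_state();e=s["ee_pos"];f=s["contact_force"];d=e[:2]-P
    print(k,"x %.4f y %.4f z %.4f Fx %.1f Fy %.1f Fz %.1f t %.1f"%(d@u,d@n,e[2],f[:2]@u,f[:2]@n,f[2],s["t"]))
    return f[:2]@u
for x in(.027,.030,.032,.034):
    q=P+x*u+.0005*n; arm.line_to([*q,.042],velocity=.02); arm.sleep(.3)
    if rep(x)<-14.7: break
c=arm.read_camera("wrist"); pickle.dump(c,open("w4.pkl","wb")); a=c["frame"][60:270,170:400]
s=arm.read_camera("scene")["frame"][135:225,320:450]
o=np.zeros((420,800,3),np.uint8); o[:315,:345]=cv2.resize(a,(345,315)); o[:315,345:800]=cv2.resize(s,(455,315),interpolation=cv2.INTER_CUBIC); cv2.imwrite("pics/w4.png",o)
E
```

```text
travel [0.012747114120154958, 0.012573971926722688]
0.027 x 0.0239 y -0.0000 z 0.0426 Fx -12.5 Fy -0.0 Fz 7.2 t 15.4
0.03 x 0.0263 y -0.0000 z 0.0426 Fx -13.5 Fy 1.7 Fz 8.1 t 16.0
0.032 x 0.0278 y 0.0000 z 0.0426 Fx -15.7 Fy 1.0 Fz 8.1 t 16.5
```

View pics/w4.png

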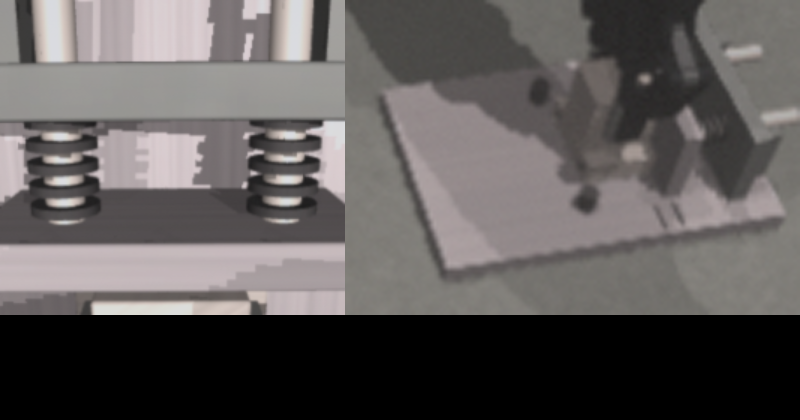

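The plate's front corner (about (668,195) in the scene panel) lies between the two marks (tops at about x=660 and 679). Force less rubbing gives about 12 N (17.4 mm), and the picture gives about 18.9 mm. Both are well inside the 8–16 N window, so I hold, then hand in.

```bash
python3 - <<'E'
from station import arm
for i in range(3):
    arm.sleep(.6); s=arm.get_state(); print(s["ee_pos"],s["contact_force"],s["finger_force"],s["t"])
print(arm.job_done())
E
```

```text
[0.49560011 0.15228725 0.04263205] [ -0.04456086 -15.65070388   8.33214463] 62.17188119888306 17.2333
[0.4956058  0.15229834 0.04265033] [  0.09760556 -15.01358214   8.07377073] 62.17198133468628 17.8333
[0.49557949 0.15227714 0.0426055 ] [  0.16457719 -15.36117665   8.79958167] 62.17261075973511 18.4333
the job is handed in; nothing more can be done
None
```

The jaw is standing on the bed, gripped and pressed square against the sprung plate at an estimated 12–13 N, centred between the pins, and the job is handed in at 18.4 s; the hand-in call gave no verdict.

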